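Slide the bench block up into its cradle and clamp it

TASK

Push the heavy steel-faced bench block up the little wooden ramp, over the lip and into its cradle until it lies flat and squarely presses the sprung rubber pad of the fence: press it home firmly enough to feel the pad give a little (a few millimetres), but gently, never near the pad's end. Then push the wooden side jaw in until the block is held snug between the jaw and the fixed side cheek. Do not disturb the other things on the bench.

Things in the scene. Friction and masses are not known exactly. Their poses are not given: they have to be found in the camera images.
- block: square bench block 90 x 90 x 20 high, hardwood base with steel top plate, 0.5 to 0.95 kg, too wide to grasp: push it. Origin mid-underside, axes along its sides. Starts flat on the table before the ramp's foot, its x axis within 0.25 rad of the cradle's, up to 30 off its centre line. Pushing it takes 3 to 10 N (friction and weight vary). It drops 4 as its tail passes the lip.
- cradle: plywood cradle fixed to the table. Origin at table level on the centre line, under the inner edge of the lip; x is the direction to push the block, y to its left, z up. Ramp 116 wide, rising from table level at x = -98 to 14 high at x = -8; then the flat lip, 14 high, ends at x = 0; behind it the nest floor, 10 high, reaches x = 175, y from -80 to 120.
- nest (a point): point on the nest floor (10 above the table), at cradle x = 50 on the centre line; axes as the cradle's. Further along x stands the dark steel fence (34 high) with a rubber pad (70 wide, 13 to 30 above the table). Its setting differs each time: pad face anywhere from 45 to 60 past this point, not measured: feel or see it. The block fully home has its origin 45 before the pad.
- cheek (a point): middle of the face of the fixed wooden side cheek, at cradle x = 55, y = -50, 19 above the table; axes as the cradle's. The cheek runs 45 either way along x, its top 28 above the table, with a flared lead-in towards the ramp, to cradle x = -20, y = -67.
- pad (a joint): spring travel of the rubber pad, m: 0 free, grows as the block presses it towards cradle +x; 3 N per mm, no preload; bottoms at 0.007. Pressed home properly it gives 1.5 to 4.5 mm (5 to 13 N) for half a second; beyond 5 mm (15 N) the fence is knocked out of its setting. Let go, it pushes the block back a little until friction holds it, still touching the pad.
- jaw (a joint): travel of the wooden side jaw, m: slides along cradle -y, 0 fully open, at most 0.026; starts between 0 and 0.004 and stays where it is left; takes about 2.5 N to slide alone, up to about 18 N with the block. About 0.015 when the block is snug between jaw and cheek (block origin then at cradle y = -5).
- jaw_bar (a point): middle of the side jaw's wooden bar, 20.5 above the table; axes as the cradle's. Bar 64 long along x (centred at cradle x = 45), 22 wide in y, top 9 above this point. Its flat outer face is 11 from this point towards +y (at cradle y = 77 when open), its inner face 11 towards -y. A brass knob 16 across stands on its middle, top 25 above this point.
- hammer: steel-headed hammer with wooden handle, about 240 long, lying on the table nearer the robot, off to its right; a bystander
- stamp: steel stamping punch 75 x 10 x 10, lying on the table beyond the cradle; origin at the middle of its underside; a bystander
- stamp2: brass stamping punch 68 x 12 x 12, lying on the table beyond the cradle; origin at the middle of its underside; a bystander
- pot: small amber glass jar with metal cap, 52 across, 50 high, standing beyond the cradle; a bystander
- mandrel: upright tapered steel ring mandrel on a round foot, 60 across, 200 high; a bystander
Things that resemble listed ones, but are neither listed nor needed, are in the scene too. Several things look just like the block: the one meant starts farthest to the robot's right.

How it is judged (in metres and radians):
On the way, in this order (a step that is already met when the one before it is completed fails the run):
1. The block lies flat behind the lip and presses the sprung pad by at least 1.5 mm for 0.3 s (x of block in the frame of cradle above 0.046 m and z of block in the frame of cradle between 0.0085 and 0.012 m and angle between block's own z axis and vertical below 0.03 rad and value of joint pad above 0.0015 m), for 0.3 s.
2. The side jaw is pushed in and holds the block snug against the side cheek (x of block in the frame of cradle above 0.046 m and z of block in the frame of cradle between 0.0085 and 0.012 m and angle between block's own z axis and vertical below 0.03 rad and y of block in the frame of cradle below -0.0035 m and value of joint jaw above 0.013 m and angle between the x axis of block and the x axis of cradle, either way round below 0.04 rad), for 0.2 s.
At the end, for the whole second after the job is handed in: Block flat on the nest floor (origin over 46 mm past the lip, 8.5-12 mm high, tilt < 0.03 rad), still touching the pad (pressed > 0.1 mm), square to the cradle within 0.04 rad, against the cheek (origin at cradle y < -3.5 mm), side jaw pushed in over 13 mm, at rest (all of step 2 and value of joint pad above 0.0001 m and linear speed of block below 0.01 m/s).
It fails at once if The fence pad is pressed beyond 5 mm (15 N): the fence is knocked out of its setting (value of joint pad above 0.005 m).
It fails at once if The fingers press the block with more than 30 N (contact force between the fingers and block above 30 N).
It fails at once if The block is tipped over (tilt above 0.45 rad) (angle between block's own z axis and vertical above 0.45 rad).
It fails at once if A bystander is moved by more than 30 mm (distance of any of hammer, stamp, stamp2, pot, mandrel from where it was at the start of the episode above 0.03 m).
It also fails if it takes over 72 s, if anything falls off the work surface, if the arm or the gripper's body presses on something with over 40 N, if the wrist force passes 120 N, or if a joint passes its speed limit or range.

ROBOT

A 7-joint arm with a two-finger parallel gripper is mounted at the origin on the work surface. World frame = base frame: x ahead of the robot, y to its left, z up, the work surface at z = 0. Lengths are in mm, angles in rad, forces in N, time in s.
With the tool pointing down it reaches from about 425 to 875 mm from the base axis. Payload 4.7 kg.
Tool frame: the origin (TCP) lies between the finger pads; the fingertips stand r.finger_overhang ahead of it and the grasp point (between the pads) lies 8 mm behind it (r.finger_overhang is the distance from the TCP to the fingertips, in mm); z points along the fingers, y is the line along which they close (so a half turn about z gives the same grasp; the last joint's range is limited). The gripper opens to 85 mm and grips with 20 to 120 N. Pads are 22 mm wide; open, the fingers measure 114 mm over their backs; the gripper's body (76 mm by 85 mm) begins 54 mm behind the grasp point. The pads swing forward as they close: fully open they stand 13 mm farther back than shut.
Start: joints at [-1.306, 0.321, -0.07, 1.45, 0.023, 1.371, -0.057], TCP at [161.342, 629.676, 242.349] pointing down, gripper open.
Joint ranges: [-2.86, 2.86], [-0.3, 2.09], [-1.38, 1.24], [0.06, 2.45], [-1.56, 4.7], [0.09, 2.05], [-2.69, 2.69]. Speed limits (rad/s): [2.57, 2.57, 3.14, 3.14, 3.14, 3.14, 3.14].

INTERFACE

Orientations are given as a unit quaternion [x, y, z, w].
In Python, from workcell import r, capture, camera_info gives the robot as it stands.
- The arm moves only by the tool move_arm, never from a script. Its arguments are lists of equal length, an entry for each row: "grip": the finger opening in mm, from 0 to 85.4; "dp": the shift along the tool's x, y, z in mm, a list of three; "turn": the turn, a rotation vector about the tool's x, y, z in units of 8 degrees (1.0 is 8 degrees), a list of three. In form: {"grip": [grip, ...], "dp": [[dx, dy, dz], ...], "turn": [[ax, ay, az], ...]}. A call has 1 to 20 rows; each row is the pose to reach, as a shift and turn from the pose commanded when the call began, along the tool's axes at that moment; what a row does not reach only later rows make up. A row lasts 1/8 s, in which the tool goes at most 62.5 mm and 10.7 degrees, less where a joint would pass 70% of its speed; a pose out of reach is approached as far as the arm can. A call with a gripper value outside its range is refused whole. The fingers move at their own pace and stop on an object; "grip_force" is the grip in N (left out, the last holds). Time passes only in rows, so rows that repeat a pose let the fingers close. It gives the time, the measured TCP pose, the force, the opening and the grip force at its end, in the units of the state.
- r.get_state(): the state, without advancing time (a new reading comes with each control period).
- capture(name): name is "scene" or "top" or "wrist"; returns the picture (420x560x3 uint8, red, green, blue); there is no depth.
- camera_info(name): a dict with "fx", "fy", "cx", "cy" (pixels), "camera_from_world" (4x4, takes a point from world to camera coordinates). Camera axes: x right, y down, z forward; pixel columns grow to the right and rows downward; lengths in mm; the calibration is good to about 2 mm. A picture is of the moment at which its call begins: read the wrist's pose just before it. camera_info takes no time and is no camera call; for the wrist camera it gives the pose at the moment of the call.
- r.hand_in(): hands the job in; it is judged then, once.
The state is a dict: "t": time; "joints": joint angles; "dq": joint speeds; "tau": joint torques, N m; "position": TCP position; "tcp_rot": TCP orientation; "contact_force": force on the tool from outside, world axes, zero at the start; "wrist_torque": the same for the moment, N m; "opening": finger opening in mm; "grasp_force": force on a finger pad.
Only numpy, scipy, OpenCV 4.12 (cv2) and the standard library are available. Lean on these libraries where they do the work, as an engineer would, in place of code of your own. Each camera call takes 0.05 s, during which the arm holds its last target. There are 200 camera calls.

## Working session

There is one attempt and no reset: what is moved stays moved. The work goes in short steps, Python scripts to look and compute and a tool call to move; the robot and the scene stay as the last step left them, time stands still between calls to the robot, and variables do not carry over. Pictures are saved under pics/ and viewed, at most 10 in all, crops included, and the job is handed in when it is done.

Besides the shell and the picture viewer there is one more tool, called after "Request:" as name(argument=value, ...) on one line, values as JSON. move_arm: Moves the arm, as the interface text tells. Its arguments: {"type":"object","properties":{"grip":{"type":"array"},"dp":{"type":"array"},"turn":{"type":"array"},"grip_force":{"type":"number"}},"required":["grip","dp","turn"]}

```bash
ls; mkdir -p pics; python3 - <<'E'
from workcell import r,capture,camera_info
import cv2,numpy as np
print(r.get_state(), r.finger_overhang)
a=capture("scene");b=capture("top")
for n,i in(("scene",a),("top",b)):
    cv2.imwrite(f"pics/{n}0.png",i[:,:,::-1]); c=camera_info(n); print(n,c["fx"],c["cx"],c["cy"],np.round(c["camera_from_world"],3).tolist())
E
```

```text
pics
{'t': 0.0, 'joints': array([-1.30590706,  0.32181726, -0.07006729,  1.45170195,  0.02256104,
        1.37077272, -0.0568618 ]), 'dq': array([ 0.00151136,  0.00044869,  0.00145006,  0.00255564,  0.00119903,
       -0.00033003,  0.00048771]), 'tau': array([ 2.53428043e-04, -4.93570447e+01, -3.81667949e-01, -3.14331222e+01,
        1.32653187e-02,  1.15513749e-02, -2.41250621e-05]), 'position': array([161.2243769 , 629.1497251 , 241.21351967]), 'tcp_rot': array([ 1.25043882e-01,  9.92150751e-01, -9.52606640e-04, -8.68213004e-05]), 'contact_force': array([ 0.58224413,  0.03864417, -0.77589459]), 'wrist_torque': array([-0.00908764, -0.01490356,  0.04195394]), 'grasp_force': 0.0, 'opening': 85.29587547071017} 11.0
scene 417.42051415056176 284.81840033164895 207.2566243499132 [[-0.019, 1.0, -0.014, -25.844], [0.77, 0.005, -0.637, -384.638], [-0.637, -0.023, -0.77, 1428.032], [0.0, 0.0, 0.0, 1.0]]
top 380.2178112164253 286.29526655675033 212.93713884102556 [[-0.021, -1.0, -0.021, 45.689], [-0.997, 0.023, -0.08, 553.554], [0.08, 0.019, -0.997, 1210.58], [0.0, 0.0, 0.0, 1.0]]
```

View pics/top0.png

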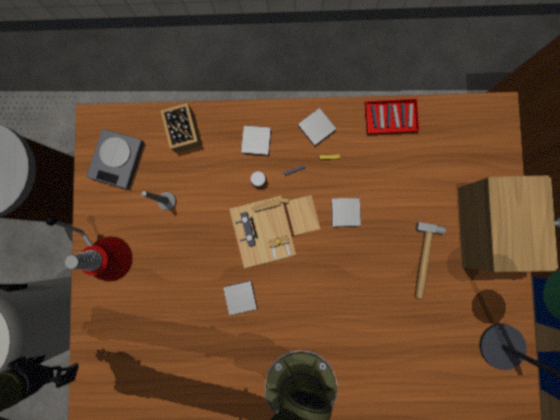

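View pics/scene0.png

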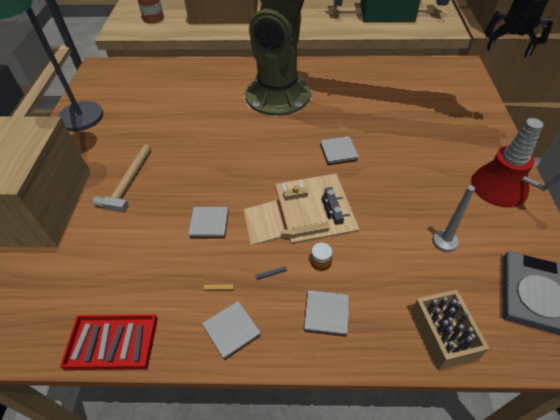

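The top view shows four block look-alikes at (256,140), (317,126), (346,212) and (240,298). The one at (346,212) is farthest right and lies at the ramp's foot (317,215), so it fits. I'll confirm it in an enlarged crop and get coarse positions.

```bash
cat > h.py <<'E'
from workcell import r,capture,camera_info
import cv2,numpy as np
from scipy.spatial.transform import Rotation as R
def ray(ci,uv,z):
    T=np.array(ci["camera_from_world"]);Rm=T[:3,:3];o=-Rm.T@T[:3,3]
    uv=np.atleast_2d(np.array(uv,float))
    d=np.c_[(uv[:,0]-ci["cx"])/ci["fx"],(uv[:,1]-ci["cy"])/ci["fy"],np.ones(len(uv))]@Rm
    return o+d*((z-o[2])/d[:,2])[:,None]
def proj(ci,P):
    T=np.array(ci["camera_from_world"]);p=np.atleast_2d(P)@T[:3,:3].T+T[:3,3]
    return np.c_[p[:,0]/p[:,2]*ci["fx"]+ci["cx"],p[:,1]/p[:,2]*ci["fy"]+ci["cy"]]
E
python3 - <<'E'
from h import *
i=cv2.imread("pics/top0.png")
cv2.imwrite("pics/crop0.png",cv2.resize(i[150:290,220:380],None,fx=4.2,fy=4.2,interpolation=cv2.INTER_CUBIC))
ci=camera_info("top")
for n,uv,z in(("block",(346,212),20),("rampfootR",(317,232),0),("rampfootF",(313,197),0),("knob",(278,242),45),("pot",(258,179),50),("mandrelfoot",(167,201),10),("hammer",(431,228),20)): print(n,ray(ci,uv,z).round(0))
w=camera_info("wrist");T=np.array(w["camera_from_world"]);s=r.get_state()
o=-T[:3,:3].T@T[:3,3]; Rt=R.from_quat(s["tcp_rot"])
print(w["fx"],"cam in tool",Rt.inv().apply(o-s["position"]),"cam axes in tool\n",(T[:3,:3]@Rt.as_matrix()).round(3))
print("tool axes",Rt.as_matrix().round(3))
E
```

```text
block [[ 553. -160.   20.]]
rampfootR [[491. -66.   0.]]
rampfootF [[607. -56.   0.]]
knob [[461.  61.  45.]]
pot [[663. 121.  50.]]
mandrelfoot [[604. 427.  10.]]
hammer [[ 495. -431.   20.]]
298.17265947852184 cam in tool [  78.85690708    0.13663891 -132.51816605] cam axes in tool
 [[ 0.     1.    -0.   ]
 [-0.951  0.    -0.311]
 [-0.311  0.     0.951]]
tool axes [[-0.969  0.248 -0.   ]
 [ 0.248  0.969 -0.002]
 [-0.    -0.002 -1.   ]]
```

View pics/crop0.png

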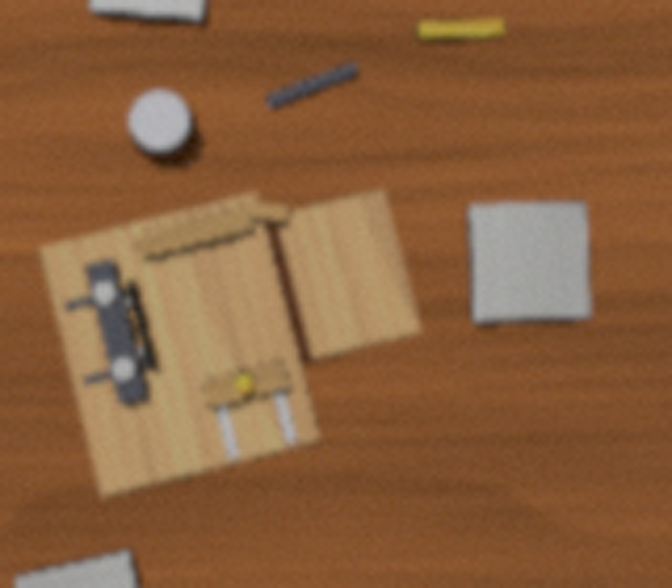

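The crop confirms it: the square at crop (530,262) lies before the ramp's foot, with the cradle yawed about 104°. Next I move the wrist camera over it, with tool x along cradle x.

Request:
move_arm(grip=[50, 50, 50, 50, 50, 50, 50, 50, 50, 50, 50, 50, 50, 50, 50, 50], dp=[[-41, -39, -2], [-82, -77, -5], [-122, -116, -7], [-163, -154, -9], [-204, -192, -12], [-244, -231, -14], [-285, -270, -16], [-326, -308, -19], [-367, -346, -21], [-408, -385, -23], [-448, -424, -26], [-489, -462, -28], [-489, -462, -28], [-489, -462, -28], [-489, -462, -28], [-489, -462, -28]], turn=[[0, 0, 0.64], [0, 0, 1.28], [0, 0, 1.92], [0, 0, 2.55], [0, 0, 3.2], [0, 0, 3.83], [0, 0, 4.5], [0, 0, 5.1], [0, 0, 5.75], [0, 0, 6.4], [0, 0, 7.0], [0, 0, 7.66], [0, 0, 7.66], [0, 0, 7.66], [0, 0, 7.66], [0, 0, 7.66]])

```text
t: 2.1
position: [519.9, 62.1, 270.3]
tcp_rot: [0.612, 0.791, 0.0, -0.0]
contact_force: [-0.6, 0.7, -0.4]
opening: 49.9
grasp_force: 0.0
```

```bash
python3 - <<'E'
from h import *
import pickle
s=r.get_state();ci=camera_info("wrist");i=capture("wrist")
cv2.imwrite("pics/w1.png",i[:,:,::-1]);pickle.dump(ci,open("w1.pkl","wb"))
print(s["t"],s["position"],R.from_quat(s["tcp_rot"]).as_matrix().round(3).tolist(),s["joints"],s["contact_force"])
E
```

```text
2.1 [519.94859947  62.07497298 270.25783633] [[-0.25, 0.968, -0.0], [0.968, 0.25, 0.0], [0.0, -0.0, -1.0]] [-0.68465375  0.02929524  0.5300977   1.7378578  -0.01547414  1.37859078
  0.10121882] [-0.57955072  0.74104522 -0.44809601]
```

View pics/w1.png

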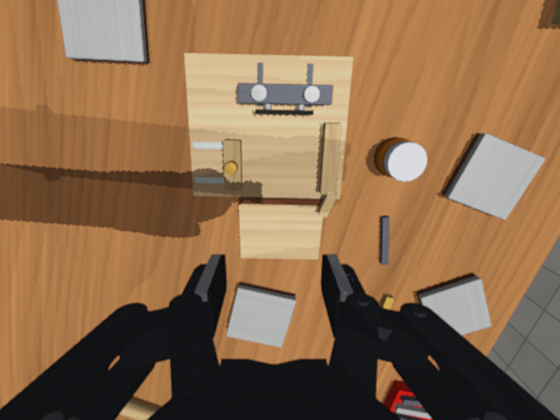

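The wrist view shows the ramp foot corners near (240,259) and (318,259), and the nest floor's rear corners at (186,54) and (352,57). The block's top corners are near (236,284), (295,293), (281,346) and (228,336), and the pad's dark face is around row 112, columns 256–313.

```bash
cat >> h.py <<'E'
def sub(g,p,w=5):
    return cv2.cornerSubPix(g,np.array(p,np.float32).reshape(-1,1,2),(w,w),(-1,-1),(3,50,.01)).reshape(-1,2)
def rigid(A,B):
    # B = c + Rot(a) A
    a0,b0=A.mean(0),B.mean(0);H=(A-a0).T@(B-b0);a=np.arctan2(H[0,1]-H[1,0],H[0,0]+H[1,1])
    M=np.array([[np.cos(a),-np.sin(a)],[np.sin(a),np.cos(a)]]);c=b0-M@a0
    return a,c,B-(A@M.T+c)
E
python3 - <<'E'
from h import *
import pickle
ci=pickle.load(open("w1.pkl","rb"));i=cv2.imread("pics/w1.png");g=cv2.cvtColor(i,cv2.COLOR_BGR2GRAY)
p=sub(g,[(240,259),(318,259),(186,54),(352,57)]);print(p.round(1).tolist())
W=np.r_[ray(ci,p[:2],0),ray(ci,p[2:],10)][:,:2]
A=np.array([[-98,58],[-98,-58],[175,120],[175,-80]],float)
a,c,e=rigid(A,W);print("cradle yaw",a,np.degrees(a),"origin",c,"res",e.round(1).tolist())
# block by mask
hsv=cv2.cvtColor(i,cv2.COLOR_BGR2HSV);m=((hsv[...,1]<40)&(hsv[...,2]>110)).astype(np.uint8);m[:270]=0;m[:,:215]=0;m[:,310:]=0
m=cv2.morphologyEx(m,cv2.MORPH_OPEN,np.ones((3,3)))
cs,_=cv2.findContours(m,0,2);k=max(cs,key=cv2.contourArea)
q=cv2.approxPolyDP(k,.04*cv2.arcLength(k,True),True).reshape(-1,2);print(q.tolist());q=sub(g,q,4);print(q.round(1).tolist())
B=ray(ci,q,20)[:,:2];print(B.round(1),"sides",np.linalg.norm(B-np.roll(B,1,0),axis=1))
M=np.array([[np.cos(a),-np.sin(a)],[np.sin(a),np.cos(a)]])
Bc=(B-c)@M;print("block in cradle",Bc.round(1).tolist(),Bc.mean(0))
def cr(uv,z):return ((ray(ci,uv,z)[:,:2]-c)@M).round(1).tolist()
print("pad face front edge z30",cr([(256,115),(313,115)],30),"knob top",cr([(230,168)],45.5),"cheek top inner",cr([(320,190),(324,125)],28),"bar",cr([(223,139),(222,189),(241,189),(242,140)],29.5))
cv2.imwrite("pics/c1.png",cv2.resize(i[75:205,185:350],None,fx=4.5,fy=4.5,interpolation=cv2.INTER_CUBIC))
# height check from top view
ct=camera_info("top");P=np.c_[B.mean(0)[None],[20]];print("block centre in top cam",proj(ct,P))
E
```

```text
[[240.39999389648438, 257.70001220703125], [318.0, 259.0], [183.6999969482422, 52.400001525878906], [352.6000061035156, 56.29999923706055]]
cradle yaw 1.8045938723099038 103.39561261852768 origin [539.49013515  32.91276404] res [[-0.1, -0.7], [0.6, -0.5], [-0.5, 0.6], [0.0, 0.6]]
[[238, 288], [227, 335], [281, 346], [295, 300]]
[[236.5, 287.6000061035156], [225.60000610351562, 335.3999938964844], [280.8999938964844, 347.20001220703125], [295.1000061035156, 299.79998779296875]]
[[ 510.6 -115.3]
 [ 512.4 -204. ]
 [ 602.3 -204.6]
 [ 600.1 -114. ]] sides [89.58290645 88.75636553 89.89396371 90.57123841]
block in cradle [[-137.4, 62.5], [-224.2, 81.2], [-245.6, -6.1], [-157.0, -25.0]] [-191.05575245   28.15811614]
pad face front edge z30 [[106.9, 33.5], [108.2, -34.5]] knob top [[45.4, 64.0]] cheek top inner [[15.6, -49.5], [96.9, -48.8]] bar [[78.1, 73.9], [14.9, 77.2], [15.4, 52.7], [77.3, 50.6]]
block centre in top cam [[345.75521562 211.03644786]]
```

View pics/c1.png

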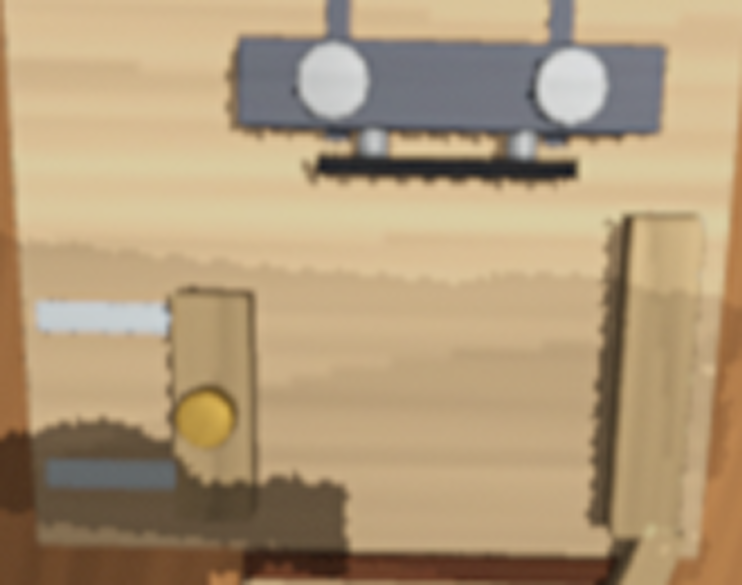

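Fits are consistent to about 0.7 mm. In the cradle frame the block is at (-191, 28) with yaw -0.21 rad, and the pad is at about x=107. The block centre also reprojects correctly into the top view (346,211), which confirms its height. Plan: nudge the block sideways with closed fingers slightly behind its centre, which shifts it to -y and squares it, then push it up the ramp with the fingers spread.

```bash
cat >> h.py <<'E'
C=np.array([539.49,32.91]);YAW=1.8046
Mc=np.array([[np.cos(YAW),-np.sin(YAW)],[np.sin(YAW),np.cos(YAW)]])
def where():
    s=r.get_state();Rt=R.from_quat(s["tcp_rot"]).as_matrix();f=Mc.T@s["contact_force"][:2]
    print("t",round(s["t"],2),"tcp cradle",(Mc.T@(s["position"][:2]-C)).round(2),"z",s["position"][2].round(2),"yaw off",np.round(np.arctan2(Rt[1,0],Rt[0,0])-YAW,4),"F cradle",f.round(1),s["contact_force"][2].round(1))
    return s,Rt
def go(x,y,z):
    s,Rt=where();P=np.r_[C+Mc@[x,y],z];yo=np.arctan2(Rt[1,0],Rt[0,0])-YAW
    print("dp",(Rt.T@(P-s["position"])).round(1),"turn z",round(np.degrees(yo)/8,3))
E
python3 -c "
from h import *
print(r.finger_overhang); go(-195,115,60)"
```

```text
11.0
t 2.15 tcp cradle [32.64 12.22] z 270.3 yaw off 0.0188 F cradle [0.1 0.2] -0.4
dp [-225.7 -107.   210.2] turn z 0.135
```

Request:
move_arm(grip=[0, 0, 0, 0, 0, 0, 0, 0, 0, 0, 0, 0, 0], dp=[[-45, -21, 5], [-90, -43, 15], [-135, -64, 30], [-180, -86, 60], [-226, -107, 100], [-226, -107, 150], [-226, -107, 190], [-226, -107, 210], [-226, -107, 225], [-226, -107, 235], [-226, -107, 241], [-226, -107, 243], [-226, -107, 243]], turn=[[0, 0, 0.13], [0, 0, 0.13], [0, 0, 0.13], [0, 0, 0.13], [0, 0, 0.13], [0, 0, 0.13], [0, 0, 0.13], [0, 0, 0.13], [0, 0, 0.13], [0, 0, 0.13], [0, 0, 0.13], [0, 0, 0.13], [0, 0, 0.13]])

```text
t: 3.78
position: [473.1, -184.7, 27.7]
tcp_rot: [0.62, 0.784, 0.0, 0.0]
contact_force: [0.2, -0.5, 0.3]
opening: -0.3
grasp_force: 0.0
```

```bash
python3 -c "
from h import *
go(-195,115,16)"
```

```text
t 3.77 tcp cradle [-196.34  115.01] z 27.67 yaw off -0.0014 F cradle [-0.5 -0.1] 0.3
dp [ 1.3  0.  11.7] turn z -0.01
```

Request:
move_arm(grip=[0, 0, 0, 0, 0, 0, 0, 0], dp=[[1, 0, 1.5], [1, 0, 3], [1, 0, 4.5], [1, 0, 6], [1, 0, 7], [1, 0, 8], [1, 0, 8], [1, 0, 8]], turn=[[0, 0, 0], [0, 0, 0], [0, 0, 0], [0, 0, 0], [0, 0, 0], [0, 0, 0], [0, 0, 0], [0, 0, 0]])

```text
t: 4.78
position: [472.5, -183.7, 19.3]
tcp_rot: [0.62, 0.784, 0.0, 0.0]
contact_force: [1.1, 0.2, -0.3]
opening: 0.2
grasp_force: 0.0
```

Request:
move_arm(grip=[0, 0, 0, 0, 0, 0, 0, 0, 0, 0, 0, 0, 0, 0, 0, 0], dp=[[0, 8, 0], [0, 16, 0], [0, 20, 0], [0, 24, 0], [0, 28, 0], [0, 32, 0], [0, 36, 0], [0, 40, 0], [0, 44, 0], [0, 48, 0], [0, 52, 0], [0, 55, 0], [0, 57, 0], [0, 58, 0], [0, 58, 0], [0, 40, 0]], turn=[[0, 0, 0], [0, 0, 0], [0, 0, 0], [0, 0, 0], [0, 0, 0], [0, 0, 0], [0, 0, 0], [0, 0, 0], [0, 0, 0], [0, 0, 0], [0, 0, 0], [0, 0, 0], [0, 0, 0], [0, 0, 0], [0, 0, 0], [0, 0, 0]])

```text
t: 6.78
position: [512.1, -174.6, 19.4]
tcp_rot: [0.62, 0.784, 0.0, 0.0]
contact_force: [-0.8, 0.1, 0.7]
opening: 0.1
grasp_force: 0.0
```

```bash
python3 - <<'E'
from h import *
where()
for n in ("top",):
    ci=camera_info(n);i=capture(n)[:,:,::-1].copy();cv2.imwrite("pics/t2.png",i)
    hsv=cv2.cvtColor(i,cv2.COLOR_BGR2HSV);m=((hsv[...,1]<60)&(hsv[...,2]>110)).astype(np.uint8)
    m[:160]=0;m[260:]=0;m[:,:310]=0;m[:,400:]=0
    cs,_=cv2.findContours(m,0,2)
    for k in cs:
        if cv2.contourArea(k)>150:
            q=cv2.boxPoints(cv2.minAreaRect(k));Bc=(ray(ci,q,20)[:,:2]-C)@Mc;d=Bc[1]-Bc[0]
            print(cv2.contourArea(k),Bc.round(1).tolist(),Bc.mean(0),np.arctan2(d[1],d[0]))
E
```

```text
t 6.78 tcp cradle [-195.53   74.72] z 19.36 yaw off -0.001 F cradle [0.2 0.7] 0.7
575.0 [[-145.9, -48.1], [-236.8, -37.6], [-225.3, 51.5], [-134.9, 41.1]] [-185.73773679    1.70634483] 3.0265990433749255
```

Now I go behind the block, open to 50 and lower.

Request:
move_arm(grip=[0, 0, 50, 50, 50, 50, 50, 50, 50, 50], dp=[[0, 0, -40], [-40, 0, -40], [-63, 25, -40], [-63, 75, -40], [-63, 75, -40], [-63, 75, -20], [-63, 75, -6], [-63, 75, 0], [-63, 75, 1], [-63, 75, 1]], turn=[[0, 0, 0], [0, 0, 0], [0, 0, 0], [0, 0, 0], [0, 0, 0], [0, 0, 0], [0, 0, 0], [0, 0, 0], [0, 0, 0], [0, 0, 0]])

```text
t: 8.07
position: [599.1, -218.8, 18.7]
tcp_rot: [0.62, 0.784, 0.0, 0.0]
contact_force: [0.1, -0.3, 0.2]
opening: 50.1
grasp_force: 0.0
```

```bash
cat >> h.py <<'E'
def blk(n="top",z=20,box=(150,260,250,400),show=None):
    ci=camera_info(n);i=capture(n)[:,:,::-1].copy()
    if show: cv2.imwrite(show,i)
    hsv=cv2.cvtColor(i,cv2.COLOR_BGR2HSV);m=((hsv[...,1]<60)&(hsv[...,2]>110)).astype(np.uint8);n_=np.zeros_like(m);a,b,c,d=box;n_[a:b,c:d]=m[a:b,c:d]
    cs,_=cv2.findContours(n_,0,2)
    for k in cs:
        if cv2.contourArea(k)>150:
            q=cv2.boxPoints(cv2.minAreaRect(k));Bc=(ray(ci,q,z)[:,:2]-C)@Mc;d=Bc[1]-Bc[0]
            a=np.arctan2(d[1],d[0]);print(cv2.contourArea(k),Bc.round(1).tolist(),Bc.mean(0).round(1),(a+np.pi/4)%(np.pi/2)-np.pi/4)
E
python3 -c "
from h import *
go(-222,-2,18);blk()"
```

```text
t 8.07 tcp cradle [-258.64    0.31] z 18.72 yaw off -0.0018 F cradle [-0.4 -0. ] 0.2
dp [36.6  2.2  0.7] turn z -0.013
663.0 [[-145.2, -48.0], [-235.9, -38.5], [-225.4, 50.6], [-135.1, 41.2]] [-185.4    1.3] -0.10415848730621757
```

Request:
move_arm(grip=[50, 50, 50, 50, 50, 50, 50, 50, 50, 50, 50, 50], dp=[[5, 0, 0], [9, 0, 0], [13, 0, 0], [17, 0, 0], [21, 0, 0], [25, 0.5, 0], [29, 1, 0], [33, 1.5, 0], [37, 2, 0], [41, 2.5, 0], [43, 3, 0], [43, 3, 0]], turn=[[0, 0, 0], [0, 0, 0], [0, 0, 0], [0, 0, 0], [0, 0, 0], [0, 0, 0], [0, 0, 0], [0, 0, 0], [0, 0, 0], [0, 0, 0], [0, 0, 0], [0, 0, 0]])

```text
t: 9.62
position: [591.7, -176.2, 18.5]
tcp_rot: [0.62, 0.784, -0.0, -0.0]
contact_force: [0.3, -4.2, 2.2]
opening: 50.2
grasp_force: 2.2
```

```bash
python3 -c "
from h import *
go(-216,-3,18);blk()"
```

```text
t 9.62 tcp cradle [-215.47   -2.33] z 18.47 yaw off -0.0014 F cradle [-4.2  0.7] 2.2
dp [-0.5  0.7  0.5] turn z -0.01
517.0 [[-113.7, -40.6], [-203.7, -39.6], [-201.5, 50.3], [-112.1, 49.3]] [-157.8    4.9] -0.01120856012631899
```

Squared (yaw -0.01), with the block at y≈+5. I'll re-centre the tool and push on with a slight drift to -y.

Request:
move_arm(grip=[50, 40, 40, 40, 40, 40, 40, 40, 40, 40, 40, 40, 40, 40, 40, 40, 40, 40, 40, 40], dp=[[-4, 0, 0], [-4, -5, 0], [-4, -5, 0], [0, -5, 0], [4, -5, 0], [10, -4.8, 0], [16, -4.5, 0], [23, -4.2, 0], [30, -4, 0], [37, -3.7, 0], [44, -3.4, 0], [51, -3, 0], [58, -2.7, 0], [65, -2.4, 0], [72, -2, 0], [79, -1.7, 0], [86, -1.4, 0], [93, -1, 0], [100, -0.7, 0], [100, -0.7, 0]], turn=[[0, 0, 0], [0, 0, 0], [0, 0, 0], [0, 0, 0], [0, 0, 0], [0, 0, 0], [0, 0, 0], [0, 0, 0], [0, 0, 0], [0, 0, 0], [0, 0, 0], [0, 0, 0], [0, 0, 0], [0, 0, 0], [0, 0, 0], [0, 0, 0], [0, 0, 0], [0, 0, 0], [0, 0, 0], [0, 0, 0]])

```text
t: 12.18
position: [568.2, -77.3, 18.4]
tcp_rot: [0.62, 0.785, 0.001, -0.001]
contact_force: [-0.7, -0.3, 0.4]
opening: 40.4
grasp_force: 0.0
```

```bash
python3 -c "
from h import *
go(-110,0,18);blk(z=28,box=(150,260,250,345),show='pics/t3.png')"
```

```text
t 12.18 tcp cradle [-113.9    -2.39] z 18.43 yaw off -0.0004 F cradle [-0.2  0.8] 0.4
dp [ 3.9 -2.4  0.4] turn z -0.003
350.0 [[-12.9, -46.8], [-76.2, -43.0], [-70.7, 45.0], [-7.7, 41.3]] [-41.9  -0.9] -0.059063410972918895
```

Request:
move_arm(grip=[40, 40, 40, 40, 40, 40, 40, 40, 40, 40, 40, 40, 40, 40, 40, 40], dp=[[4, 0, -0.5], [10, 0, -1], [16, 0, -2], [22, 0, -3], [28, 0, -4], [34, 0, -5], [40, 0, -6], [46, 0, -7], [52, 0, -8], [58, 0, -9], [64, 0, -10], [70, 0, -11], [76, 0, -12], [82, 0, -13], [88, 0, -14], [88, 0, -14]], turn=[[0, 0, 0], [0, 0, 0], [0, 0, 0], [0, 0, 0], [0, 0, 0], [0, 0, 0], [0, 0, 0], [0, 0, 0], [0, 0, 0], [0, 0, 0], [0, 0, 0], [0, 0, 0], [0, 0, 0], [0, 0, 0], [0, 0, 0], [0, 0, 0]])

```text
t: 14.22
position: [548.1, 7.5, 32.6]
tcp_rot: [0.62, 0.785, 0.0, -0.0]
contact_force: [0.2, -1.7, 1.2]
opening: 40.1
grasp_force: 0.9
```

```bash
python3 - <<'E'
from h import *
import pickle
where();blk(z=32,box=(150,270,220,345))
ci=camera_info("wrist");i=capture("wrist")[:,:,::-1];cv2.imwrite("pics/w4.png",i);pickle.dump(ci,open("w4.pkl","wb"))
E
```

```text
t 14.22 tcp cradle [-26.71  -2.51] z 32.59 yaw off -0.0007 F cradle [-1.7  0.2] 1.2
191.0 [[71.0, -53.2], [36.7, -44.2], [60.0, 46.3], [94.2, 37.3]] [65.5 -3.4] -0.25729736189000185
```

View pics/w4.png

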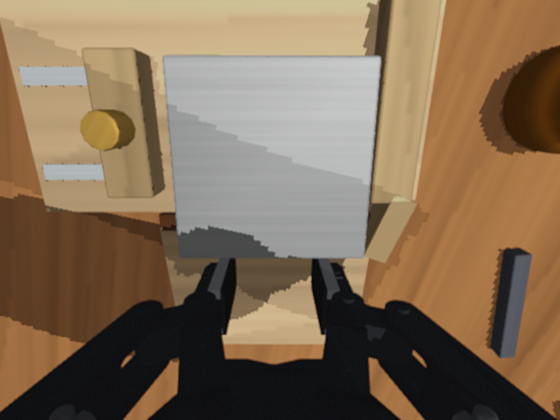

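The wrist view shows the block over the lip, with top corners near (165,57), (380,57), (365,257) and (180,257). It is square between the jaw on the left and the cheek on the right.

```bash
python3 - <<'E'
from h import *
import pickle
ci=pickle.load(open("w4.pkl","rb"));g=cv2.cvtColor(cv2.imread("pics/w4.png"),cv2.COLOR_BGR2GRAY)
p=sub(g,[(165,57),(380,57),(365,257),(180,257)]);print(p.round(1).tolist())
for z in(30,34):
    B=(ray(ci,p,z)[:,:2]-C)@Mc;print(z,B.round(1).tolist(),B.mean(0).round(1),np.linalg.norm(B-np.roll(B,1,0),axis=1).round(1))
E
```

```text
[[162.39999389648438, 55.599998474121094], [382.20001220703125, 58.400001525878906], [366.70001220703125, 256.20001220703125], [180.0, 257.0]]
30 [[74.0, 42.0], [72.9, -47.9], [-17.1, -50.2], [-17.4, 43.7]] [28.1 -3.1] [91.4 89.9 90.  93.9]
34 [[73.3, 40.7], [72.3, -46.5], [-15.0, -48.8], [-15.3, 42.4]] [28.8 -3.1] [88.7 87.2 87.4 91.2]
```

Block at about (28.5, -3.1), front at about 73. I advance 22 mm so it drops behind the lip, short of the pad.

Request:
move_arm(grip=[40, 40, 40, 40, 40, 40, 40, 40], dp=[[4, 0, 0], [8, 0, 0.5], [12, 0, 1], [15, 0, 1.5], [18, 0, 2], [20, 0, 3], [22, 0, 3], [22, 0, 3]], turn=[[0, 0, 0], [0, 0, 0], [0, 0, 0], [0, 0, 0], [0, 0, 0], [0, 0, 0], [0, 0, 0], [0, 0, 0]])

```text
t: 15.32
position: [543.9, 26.5, 30.1]
tcp_rot: [0.621, 0.784, -0.0, 0.001]
contact_force: [1.8, -6.1, 4.4]
opening: 39.8
grasp_force: 3.3
```

```bash
cat > wb.py <<'E'
from h import *
import sys
def wb(z=30,show=None,g0=None):
    where();ci=camera_info("wrist");i=capture("wrist")[:,:,::-1].copy()
    if show: cv2.imwrite(show,i)
    p=sub(cv2.cvtColor(i,cv2.COLOR_BGR2GRAY),g0 or [(162,56),(382,58),(367,256),(180,257)])
    B=(ray(ci,p,z)[:,:2]-C)@Mc;print(p.round(1).tolist(),B.round(1).tolist(),B.mean(0).round(1),np.linalg.norm(B-np.roll(B,1,0),axis=1).round(1))
if __name__=="__main__": wb(show=sys.argv[1])
E
python3 wb.py pics/w5.png
```

```text
t 15.32 tcp cradle [-7.23 -2.83] z 30.12 yaw off -0.0024 F cradle [-6.4 -0.4] 4.4
[[161.1999969482422, 54.599998474121094], [384.29998779296875, 57.599998474121094], [362.3999938964844, 256.0], [181.10000610351562, 255.89999389648438]] [[93.4, 41.1], [92.2, -48.3], [3.7, -47.6], [4.0, 41.9]] [48.3 -3.2] [89.4 89.4 88.5 89.5]
```

View pics/w5.png

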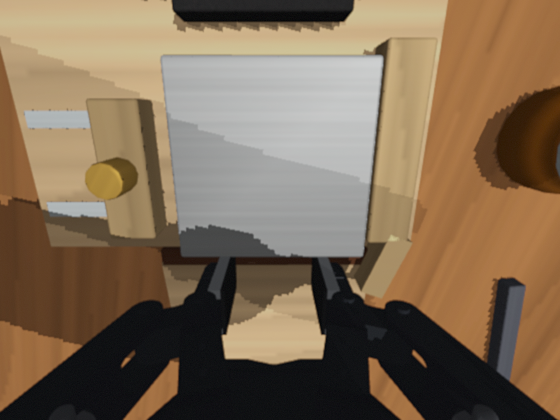

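The block now lies flat behind the lip (tail at about 4), and the black pad shows at rows 0–21. I'll compute the pad gap.

```bash
python3 - <<'E'
from h import *
ci=camera_info("wrist");i=cv2.imread("pics/w5.png")
print([int(i[y,255:270].mean()) for y in range(0,34)])
cr=lambda uv,z:((ray(ci,uv,z)[:,:2]-C)@Mc).round(1).tolist()
for v in(10,12,14): print(v,cr([(262,v)],30))
for v in(19,21,23): print(v,cr([(262,v)],13))
E
```

```text
[39, 39, 39, 39, 39, 38, 37, 38, 37, 34, 29, 21, 14, 11, 11, 11, 11, 12, 11, 10, 9, 31, 66, 81, 87, 93, 102, 123, 143, 152, 161, 170, 173, 173]
10 [[108.8, 0.5]]
12 [[108.1, 0.5]]
14 [[107.5, 0.6]]
19 [[110.1, 1.1]]
21 [[109.3, 1.1]]
23 [[108.5, 1.1]]
```

Gap to the pad is about 15 mm. I approach slowly, then feel for it.

Request:
move_arm(grip=[40, 40, 40, 40, 40, 40, 40, 40], dp=[[2, 0, 0], [4, 0, 0], [6, 0, 0], [8, 0, 0], [10, 0, 0], [11, 0, 0], [12, 0, 0], [12, 0, 0]], turn=[[0, 0, 0], [0, 0, 0], [0, 0, 0], [0, 0, 0], [0, 0, 0], [0, 0, 0], [0, 0, 0], [0, 0, 0]])

```text
t: 16.38
position: [541.3, 38.0, 30.1]
tcp_rot: [0.621, 0.784, -0.0, 0.001]
contact_force: [1.3, -7.9, 4.7]
opening: 39.9
grasp_force: 3.5
```

```bash
python3 wb.py pics/w6.png
```

```text
t 16.38 tcp cradle [ 4.53 -2.89] z 30.13 yaw off -0.0026 F cradle [-8.   0.6] 4.7
[[160.89999389648438, 54.900001525878906], [381.20001220703125, 56.20000076293945], [367.0, 256.0], [181.3000030517578, 256.6000061035156]] [[105.1, 41.1], [104.5, -47.1], [15.4, -49.9], [15.5, 41.8]] [60.1 -3.5] [89.6 88.2 89.1 91.7]
```

Request:
move_arm(grip=[40, 40, 40], dp=[[1, 0, 0], [2, 0, 0], [2, 0, 0]], turn=[[0, 0, 0], [0, 0, 0], [0, 0, 0]])

```text
t: 16.8
position: [540.8, 39.9, 30.1]
tcp_rot: [0.621, 0.784, -0.0, 0.001]
contact_force: [1.6, -7.1, 4.2]
opening: 40.0
grasp_force: 3.5
```

```bash
python3 -c "
from h import *
where()"
```

```text
t 16.8 tcp cradle [ 6.49 -2.88] z 30.12 yaw off -0.0026 F cradle [-7.3  0.1] 4.2
```

Request:
move_arm(grip=[40, 40], dp=[[1, 0, 0], [1, 0, 0]], turn=[[0, 0, 0], [0, 0, 0]])

```text
t: 17.05
position: [540.6, 40.9, 30.1]
tcp_rot: [0.621, 0.784, -0.0, 0.002]
contact_force: [1.6, -7.2, 4.7]
opening: 39.9
grasp_force: 3.6
```

Request:
move_arm(grip=[40, 40], dp=[[1, 0, 0], [1, 0, 0]], turn=[[0, 0, 0], [0, 0, 0]])

```text
t: 17.3
position: [540.4, 41.5, 30.1]
tcp_rot: [0.621, 0.784, -0.0, 0.002]
contact_force: [1.7, -7.0, 5.1]
opening: 39.9
grasp_force: 3.9
```

```bash
python3 -c "
from h import *
where()"
```

```text
t 17.3 tcp cradle [ 8.12 -2.87] z 30.11 yaw off -0.0027 F cradle [-7.2  0. ] 5.1
```

Request:
move_arm(grip=[40, 40], dp=[[1, 0, 0], [1, 0, 0]], turn=[[0, 0, 0], [0, 0, 0]])

```text
t: 17.55
position: [540.3, 41.9, 30.1]
tcp_rot: [0.621, 0.784, -0.0, 0.002]
contact_force: [2.2, -7.8, 4.7]
opening: 40.0
grasp_force: 4.4
```

Request:
move_arm(grip=[40, 40], dp=[[1, 0, 0], [1, 0, 0]], turn=[[0, 0, 0], [0, 0, 0]])

```text
t: 17.8
position: [540.2, 42.3, 30.2]
tcp_rot: [0.621, 0.784, -0.001, 0.002]
contact_force: [1.8, -10.1, 4.4]
opening: 39.7
grasp_force: 4.9
```

```bash
python3 -c "
from h import *
where()"
```

```text
t 17.8 tcp cradle [ 9.   -2.89] z 30.16 yaw off -0.0033 F cradle [-10.2   0.6] 4.4
```

Force is rising from the 7.2 N baseline to 10.2 N, so the pad was touched at tool x≈8. I continue gently.

Request:
move_arm(grip=[40, 40, 40], dp=[[1, 0, 0], [2, 0, 0], [2, 0, 0]], turn=[[0, 0, 0], [0, 0, 0], [0, 0, 0]])

```text
t: 18.18
position: [540.0, 43.1, 30.2]
tcp_rot: [0.621, 0.784, -0.001, 0.003]
contact_force: [2.9, -11.2, 3.8]
opening: 39.9
grasp_force: 6.0
```

```bash
python3 -c "
from h import *
where()"
```

```text
t 18.18 tcp cradle [ 9.83 -2.85] z 30.15 yaw off -0.0039 F cradle [-11.6  -0.2] 3.8
```

Request:
move_arm(grip=[40, 40, 40, 40, 40], dp=[[1, 0, 0], [2, 0, 0], [2.5, 0, 0], [2.5, 0, 0], [2.5, 0, 0]], turn=[[0, 0, 0], [0, 0, 0], [0, 0, 0], [0, 0, 0], [0, 0, 0]])

```text
t: 18.8
position: [539.7, 44.0, 30.2]
tcp_rot: [0.622, 0.783, -0.001, 0.004]
contact_force: [3.8, -14.6, 3.5]
opening: 40.4
grasp_force: 7.4
```

```bash
python3 wb.py pics/w7.png
```

```text
t 18.8 tcp cradle [10.77 -2.8 ] z 30.19 yaw off -0.0048 F cradle [-15.1  -0.3] 3.5
[[159.5, 56.0], [381.70001220703125, 56.5], [364.20001220703125, 254.60000610351562], [181.3000030517578, 256.6000061035156]] [[111.0, 41.4], [110.5, -47.3], [22.3, -48.4], [21.8, 41.9]] [66.4 -3.1] [89.2 88.7 88.1 90.3]
```

Force is about 15 N, so the pad gives about 2.6 mm. I hold a little longer, then back off and rise.

Request:
move_arm(grip=[40, 40, 40, 40, 40, 40, 40, 40, 40, 0, 0, 0], dp=[[0.5, 0, 0], [0.5, 0, 0], [0.5, 0, 0], [0.5, 0, 0], [-4, 0, 0], [-8, 0, 0], [-14, 0, 0], [-20, 0, -10], [-20, 0, -40], [-20, 0, -60], [-20, 0, -60], [-20, 0, -60]], turn=[[0, 0, 0], [0, 0, 0], [0, 0, 0], [0, 0, 0], [0, 0, 0], [0, 0, 0], [0, 0, 0], [0, 0, 0], [0, 0, 0], [0, 0, 0], [0, 0, 0], [0, 0, 0]])

```text
t: 20.35
position: [541.8, 31.0, 88.8]
tcp_rot: [0.62, 0.784, -0.0, -0.0]
contact_force: [-0.2, -0.5, -1.2]
opening: 0.1
grasp_force: 0.0
```

```bash
python3 -c "
from h import *
go(45,102,60)
import pickle
ci=camera_info('wrist');cv2.imwrite('pics/w8.png',capture('wrist')[:,:,::-1]);pickle.dump(ci,open('w8.pkl','wb'))"
```

```text
t 20.35 tcp cradle [-2.42 -1.78] z 88.77 yaw off -0.001 F cradle [-0.5  0.3] -1.2
dp [  47.3 -103.8   28.9] turn z -0.007
```

View pics/w8.png

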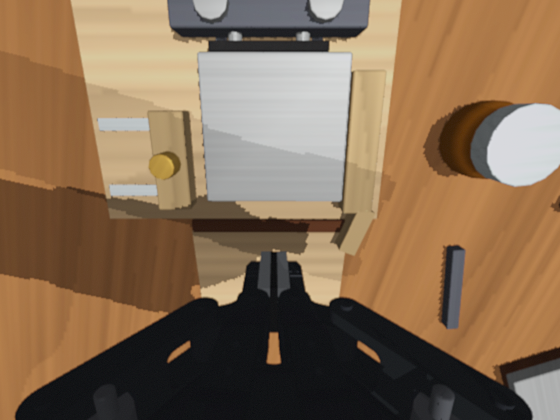

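The block touches the pad (row ~48) with the cheek at its right. Next I go to the outside of the jaw bar with closed fingers.

Request:
move_arm(grip=[0, 0, 0, 0, 0, 0, 0, 0, 0], dp=[[20, -45, 0], [47, -95, 0], [47, -104, 0], [47, -104, 0], [47, -104, 25], [47, -104, 45], [47, -104, 56], [47, -104, 60], [47, -104, 60]], turn=[[0, 0, 0], [0, 0, 0], [0, 0, 0], [0, 0, 0], [0, 0, 0], [0, 0, 0], [0, 0, 0], [0, 0, 0], [0, 0, 0]])

```text
t: 21.52
position: [430.9, 52.2, 29.4]
tcp_rot: [0.621, 0.784, -0.0, 0.0]
contact_force: [0.8, -0.1, -0.3]
opening: 0.2
grasp_force: 0.0
```

```bash
python3 -c "
from h import *
go(45,62+14.3,28)"
```

```text
t 21.52 tcp cradle [ 43.92 101.21] z 29.44 yaw off -0.0019 F cradle [-0.3 -0.8] -0.3
dp [ 1.1 24.9  1.4] turn z -0.013
```

Request:
move_arm(grip=[0, 0, 0, 0, 0, 0, 0, 0, 0, 0], dp=[[1, 4, 0], [1, 7, 0], [1, 10, 0], [1, 12, 0], [1, 14, 0], [1, 16, 0], [1, 18, 0], [1, 20, 0], [1, 22, 0], [1, 22, 0]], turn=[[0, 0, 0], [0, 0, 0], [0, 0, 0], [0, 0, 0], [0, 0, 0], [0, 0, 0], [0, 0, 0], [0, 0, 0], [0, 0, 0], [0, 0, 0]])

```text
t: 22.78
position: [451.8, 58.5, 29.3]
tcp_rot: [0.62, 0.784, 0.0, 0.0]
contact_force: [-0.8, 0.4, 2.6]
opening: 0.1
grasp_force: 1.1
```

```bash
python3 -c "
from h import *
where()"
```

```text
t 22.77 tcp cradle [45.23 79.35] z 29.33 yaw off -0.0015 F cradle [0.5 0.7] 2.6
```

Request:
move_arm(grip=[0, 0, 0, 0], dp=[[0, 1, 0], [0, 2, 0], [0, 3, 0], [0, 3, 0]], turn=[[0, 0, 0], [0, 0, 0], [0, 0, 0], [0, 0, 0]])

```text
t: 23.28
position: [453.5, 58.9, 29.2]
tcp_rot: [0.62, 0.784, -0.001, -0.001]
contact_force: [-5.9, -1.3, 5.9]
opening: -0.4
grasp_force: 3.8
```

```bash
python3 -c "
from h import *
where()"
```

```text
t 23.27 tcp cradle [45.25 77.64] z 29.19 yaw off -0.0015 F cradle [0.1 6. ] 5.9
```

Request:
move_arm(grip=[0, 0, 0, 0], dp=[[0, 1, 0], [0, 2, 0], [0, 3, 0], [0, 3, 0]], turn=[[0, 0, 0], [0, 0, 0], [0, 0, 0], [0, 0, 0]])

```text
t: 23.78
position: [454.2, 59.1, 28.2]
tcp_rot: [0.62, 0.784, -0.003, -0.002]
contact_force: [-8.6, -2.0, 4.9]
opening: 0.0
grasp_force: 4.4
```

```bash
python3 -c "
from h import *
where()"
```

```text
t 23.77 tcp cradle [45.22 76.94] z 28.25 yaw off -0.0016 F cradle [0.1 8.8] 4.9
```

Request:
move_arm(grip=[0, 0, 0, 0, 0], dp=[[0, 1, 0], [0, 2, 0], [0, 3, 0], [0, 4, 0], [0, 4, 0]], turn=[[0, 0, 0], [0, 0, 0], [0, 0, 0], [0, 0, 0], [0, 0, 0]])

```text
t: 24.4
position: [455.1, 59.3, 28.0]
tcp_rot: [0.621, 0.784, -0.005, -0.005]
contact_force: [-17.1, -3.4, 14.6]
opening: -0.1
grasp_force: 8.9
```

```bash
python3 -c "
from h import *
where()"
```

```text
t 24.4 tcp cradle [45.22 75.99] z 27.96 yaw off -0.0019 F cradle [ 0.7 17.4] 14.6
```

Request:
move_arm(grip=[0, 0, 0, 0], dp=[[0, 1, 0], [0, 1.5, 0], [0, 1.5, 0], [0, 1.5, 0]], turn=[[0, 0, 0], [0, 0, 0], [0, 0, 0], [0, 0, 0]])

```text
t: 24.9
position: [455.2, 59.3, 27.9]
tcp_rot: [0.621, 0.784, -0.006, -0.006]
contact_force: [-20.7, -3.8, 19.1]
opening: 0.2
grasp_force: 10.9
```

```bash
python3 -c "
from h import *
where()"
```

```text
t 24.9 tcp cradle [45.2  75.88] z 27.86 yaw off -0.0021 F cradle [ 1.1 21. ] 19.1
```

Request:
move_arm(grip=[0, 0, 0, 0, 0, 40, 40, 40, 40, 40], dp=[[0, -10, 0], [0, -30, 0], [0, -35, -20], [0, -35, -60], [-20, 0, -65], [-47, 60, -65], [-70, 75, -65], [-70, 75, -65], [-70, 75, -65], [-70, 75, -65]], turn=[[0, 0, 0], [0, 0, 0], [0, 0, 0], [0, 0, 0], [0, 0, 0], [0, 0, 0], [0, 0, 0], [0, 0, 0], [0, 0, 0], [0, 0, 0]])

```text
t: 26.15
position: [551.2, 11.3, 94.3]
tcp_rot: [0.62, 0.785, 0.001, -0.0]
contact_force: [-0.7, 0.6, 0.5]
opening: 39.8
grasp_force: 0.0
```

```bash
python3 -c "
from h import *
go(-5,-5,30)
import pickle
ci=camera_info('wrist');i=capture('wrist')[:,:,::-1];cv2.imwrite('pics/w9.png',i);pickle.dump(ci,open('w9.pkl','wb'))"
```

```text
t 26.15 tcp cradle [-23.77  -6.39] z 94.32 yaw off -0.0003 F cradle [0.7 0.6] 0.5
dp [18.7 -1.4 64.3] turn z -0.002
```

View pics/w9.png

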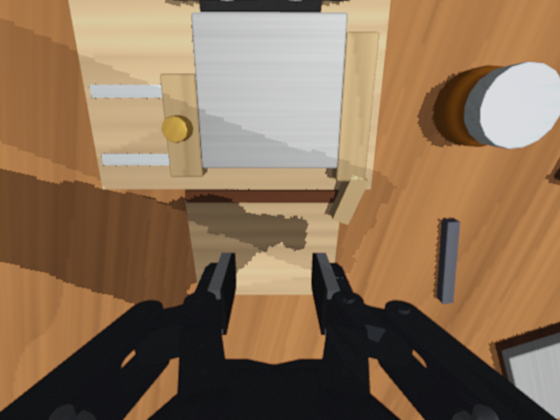

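The jaw bar now sits against the block's left side and the cheek against its right, with no gaps visible. It went solid at 21 N. I re-press the block gently to make sure of pad contact.

Request:
move_arm(grip=[40, 40, 40, 40, 40, 40, 40, 40, 40], dp=[[16, -1, 10], [16, -1, 35], [16, -1, 55], [16, -1, 62], [16, -1, 64], [20, -1, 64], [24, -1, 64], [26, -1, 64], [26, -1, 64]], turn=[[0, 0, 0], [0, 0, 0], [0, 0, 0], [0, 0, 0], [0, 0, 0], [0, 0, 0], [0, 0, 0], [0, 0, 0], [0, 0, 0]])

```text
t: 27.32
position: [545.0, 35.7, 30.6]
tcp_rot: [0.62, 0.784, 0.0, 0.0]
contact_force: [-1.5, -0.3, 0.2]
opening: 40.0
grasp_force: 0.0
```

```bash
python3 -c "
from h import *
where()"
```

```text
t 27.32 tcp cradle [ 1.45 -5.96] z 30.55 yaw off -0.0009 F cradle [0.  1.5] 0.2
```

Request:
move_arm(grip=[40, 40, 40, 40, 40, 40, 40, 40], dp=[[2, 0, 0], [4, 0, 0], [5, 0, 0], [6, 0, 0], [7, 0, 0], [8, 0, 0], [9, 0, 0], [9, 0, 0]], turn=[[0, 0, 0], [0, 0, 0], [0, 0, 0], [0, 0, 0], [0, 0, 0], [0, 0, 0], [0, 0, 0], [0, 0, 0]])

```text
t: 28.32
position: [543.1, 42.7, 30.4]
tcp_rot: [0.621, 0.784, -0.0, 0.001]
contact_force: [1.9, -3.9, -0.7]
opening: 39.7
grasp_force: 2.4
```

```bash
python3 -c "
from h import *
where()"
```

```text
t 28.32 tcp cradle [ 8.7  -5.81] z 30.41 yaw off -0.0022 F cradle [-4.2 -1. ] -0.7
```

Request:
move_arm(grip=[40, 40, 40, 40, 40], dp=[[1, 0, 0], [2, 0, 0], [3, 0, 0], [4, 0, 0], [4, 0, 0]], turn=[[0, 0, 0], [0, 0, 0], [0, 0, 0], [0, 0, 0], [0, 0, 0]])

```text
t: 28.95
position: [542.8, 44.0, 30.5]
tcp_rot: [0.621, 0.784, -0.001, 0.002]
contact_force: [3.9, -9.7, -1.9]
opening: 40.1
grasp_force: 5.0
```

```bash
python3 -c "
from h import *
where()"
```

```text
t 28.95 tcp cradle [ 9.99 -5.77] z 30.5 yaw off -0.0035 F cradle [-10.3  -1.5] -1.9
```

Request:
move_arm(grip=[40, 40, 40, 40, 40], dp=[[1, 0, 0], [2, 0, 0], [2.5, 0, 0], [2.5, 0, 0], [2.5, 0, 0]], turn=[[0, 0, 0], [0, 0, 0], [0, 0, 0], [0, 0, 0], [0, 0, 0]])

```text
t: 29.58
position: [542.5, 44.9, 30.6]
tcp_rot: [0.622, 0.783, -0.002, 0.003]
contact_force: [2.4, -13.1, -1.2]
opening: 39.9
grasp_force: 6.4
```

```bash
python3 -c "
from h import *
where()"
```

```text
t 29.57 tcp cradle [10.97 -5.72] z 30.57 yaw off -0.0043 F cradle [-13.3   0.6] -1.2
```

Request:
move_arm(grip=[40, 40, 40, 40, 40, 40, 40, 40, 40, 40, 40, 40, 40], dp=[[-1, 0, 0], [-2, 0, 0], [-3, 0, 0], [-4, 0, 0], [-5, 0, 0], [-6, 0, 0], [-7, 0, 0], [-8, 0, 0], [-10, 0, 0], [-15, 0, 0], [-22, 0, -5], [-24, 0, -40], [-24, 0, -60]], turn=[[0, 0, 0], [0, 0, 0], [0, 0, 0], [0, 0, 0], [0, 0, 0], [0, 0, 0], [0, 0, 0], [0, 0, 0], [0, 0, 0], [0, 0, 0], [0, 0, 0], [0, 0, 0], [0, 0, 0]])

```text
t: 31.2
position: [547.7, 26.4, 92.1]
tcp_rot: [0.621, 0.784, 0.001, 0.001]
contact_force: [-0.4, 0.1, -0.4]
opening: 40.1
grasp_force: 0.0
```

```bash
python3 - <<'E'
from h import *
where();ci=camera_info("wrist");i=capture("wrist")[:,:,::-1].copy();cv2.imwrite("pics/w10.png",i)
hsv=cv2.cvtColor(i,cv2.COLOR_BGR2HSV);m=((hsv[...,1]<40)&(hsv[...,2]>110)).astype(np.uint8);m[:10]=0;m[210:]=0;m[:,:185]=0;m[:,365:]=0
m=cv2.morphologyEx(m,cv2.MORPH_OPEN,np.ones((5,5)))
cs,_=cv2.findContours(m,0,2);k=max(cs,key=cv2.contourArea);q=cv2.approxPolyDP(k,.04*cv2.arcLength(k,True),True).reshape(-1,2)
q=sub(cv2.cvtColor(i,cv2.COLOR_BGR2GRAY),q,4);B=(ray(ci,q,30)[:,:2]-C)@Mc;print(q.round(1).tolist(),B.round(1).tolist(),B.mean(0),np.linalg.norm(B-np.roll(B,1,0),axis=1))
E
```

```text
t 31.2 tcp cradle [-8.28 -6.47] z 92.13 yaw off -0.0025 F cradle [0.1 0.3] -0.4
[[189.6999969482422, 41.5], [205.60000610351562, 193.3000030517578], [336.1000061035156, 190.5], [344.70001220703125, 41.400001525878906]] [[109.3, 40.9], [18.0, 38.3], [19.8, -49.8], [109.2, -49.1]] [64.07702455 -4.90861216] [89.98729261 91.3145883  88.07491115 89.4344322 ]
```

View pics/w10.png

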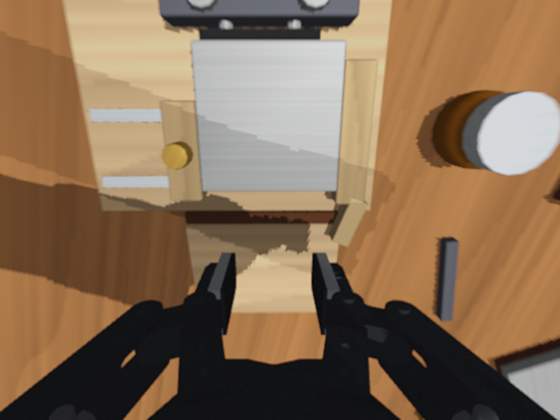

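The final view shows the block at cradle (64, -4.9), square, against the pad at row 40, with the jaw on its left and the cheek on its right. I'm handing it in.

```bash
python3 -c "
from workcell import r
print(r.hand_in())"
```

```text
the job is handed in; nothing more can be done
None
```

The block is in its cradle, was pressed home (about 2.6 mm pad give by feel), and is held snug between jaw and cheek at cradle (64, -4.9); I handed it in at about 31 s, and no verdict was returned.

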